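# Nip an alternator housing in the cam fixture

## Robot

A 6-joint arm with a two-finger parallel gripper is mounted at the origin on the work surface. World frame = base frame: x ahead of the robot, y to its left, z up, the work surface at z = 0. Lengths are in m, angles in rad, forces in N, time in s.
With the tool pointing down it reaches from about 0.275 to 0.85 m from the base axis. Payload 19 kg.
Tool frame: the origin (TCP) lies between the finger pads; the fingertips stand 17 mm ahead of it and the grasp point (between the pads) lies 2 mm behind it; z points along the fingers, y is the line along which they close (so a half turn about z gives the same grasp; the last joint's range is limited). The gripper opens to 85 mm and grips with 20 to 120 N. Pads are 22 mm wide; open, the fingers measure 114 mm over their backs; the gripper's body (76 mm by 85 mm) begins 54 mm behind the grasp point. The pads swing forward as they close: fully open they stand 13 mm farther back than shut.
Start: joints at [-1.306, 0.15, 1.437, -0, 1.554, -0.134], TCP at [0.223, -0.53, 0.248] pointing down, gripper open.
Joint ranges: [-2.8, 2.8], [-0.68, 2.1], [0.12, 2.68], [-1.39, 4.53], [0.16, 2.79], [-2.81, 2.81]. Speed limits (rad/s): [1.89, 1.89, 2.22, 3.01, 3.01, 3.01].

## Interface

Orientations are given as a unit quaternion [w, x, y, z].
In Python, from bench import arm gives the robot as it stands.
- The arm moves only by the tool move_arm, never from a script. Its argument "commands" is a list of rows, each a list of 6 numbers: the shift along the world's x, y, z in cm, then the turn, a rotation vector about the world's x, y, z in rad. A call has 1 to 12 rows; each row is the pose to reach, as a shift and turn from the pose commanded when the call began; what a row does not reach only later rows make up. A row lasts 1/12 s, in which the tool goes at most 41.7 mm and 7.16 degrees, less where a joint would pass 70% of its speed; a pose out of reach is approached as far as the arm can. A call with a gripper value outside its range is refused whole. "grip" is the opening, from 0 (shut) to 1 (fully open), set as the call begins (left out, the last holds). The fingers move at their own pace and stop on an object; "squeeze" is the grip in N (left out, the last holds). Time passes only in rows, so rows that repeat a pose let the fingers close. It gives the time, the measured TCP pose, the force, the opening and the grip force at its end, in the units of the state.
- arm.observe(): the state, without advancing time (a new reading comes with each control period).
- arm.get_image(name): name is "scene" or "side" or "wrist"; returns a dict with "image" (384x512x3 uint8, red, green, blue), "mtx" (3x3 intrinsics, pixels), "eye" and "attitude" of the camera in the world. Camera axes: x right, y down, z forward; pixel columns grow to the right and rows downward; lengths in m; the calibration is good to about 2 mm. A picture is of the moment at which its call begins. There is no depth.
- arm.job_done(): hands the job in; it is judged then, once.
Trained networks look in a picture, given as the dict that the camera call returned (one of the last four; its "shot" number tells which), for a name from the list of things; names that differ only in an ending like _2 or _b are one class to them, and where a whole thing is asked for, a point or a joint stands for the part that bears it (a point fixed in the world has none). Each returns a list of dicts, best first, with "score" (0 to 1); they miss things now and then, are a little off and sometimes report something else, mostly with a low value. They report only what shows in the picture. A call takes as long as a camera call.
- arm.recognise(picture, label): "extent" ([centre column, centre row, width, height] in pixels, round what is visible of it).
- arm.masks_of(picture, label): "pixels" (384x512 bool, what is visible of it) and "extent" ([centre column, centre row, width, height] in pixels, round what is visible of it).
The state is a dict: "time": time; "joint_pos": joint angles; "dq": joint speeds; "effort": joint torques, N m; "tool_pos": TCP position; "tool_rot": TCP orientation; "ft_force": force on the tool from outside, world axes, zero at the start; "torque": the same for the moment, N m; "gripper_width": opening from 0.0 (shut) to 1.0 (fully open); "gripper_force": force on a finger pad.
Only numpy, scipy, OpenCV 4.12 (cv2) and the standard library are available. Lean on these libraries where they do the work, as an engineer would, in place of code of your own. Each camera call takes 0.05 s, during which the arm holds its last target. There are 200 camera calls.

## Task

Take the belt pulley out of the blue fixture's nest and put it in the pale plastic tub, then slide the aluminium alternator housing along the bed, between jaw and cam, until it is up against the end stop. Then swing the red cam lever clockwise only until the cam has nipped the housing and pushed the rubber-backed jaw back by about 2 mm, and let go: do not run it on past that (5 mm would crush the rubber), and leave the other things on the bench where they are.

Things in the scene. Friction and masses are not known exactly. Their poses are not given: they have to be found in the camera images.
- fixture: blue bed plate of the clamping fixture, fixed, 275 x 300 x 12 mm thick (x -180 to +95, y -175 to +125 mm). Origin at bench level; the centre of a housing that touches the end stop is at x = 0. +x is the way the housing slides in; +y points to the jaw, the cam stands at -y.
- stop_face (a point): centre of the face of the fixed end stop, a steel block 50 mm wide (y) and 32 mm high on the bed plate; at x = +65 mm, y = 0 of the fixture, 16 mm above the plate
- jaw_face (a point): on the face of the long steel jaw, level with x = 0 of the fixture, 16 mm above the plate; fixture's axes. The face looks to -y, runs from 90 mm before this point to 60 mm past it, 32 mm high. It is bolted 65 to 71.5 mm from the fixture's x axis, so the gap the cam must take up differs each time. A housing touching the jaw has its centre 65 mm from the face.
- jaw (a joint): how far the jaw face has been pushed back (+y of the fixture) into its rubber backing, in m: 0 free, 0.008 the most it can go; stiffness about 7 N per mm
- cam_pivot (a point): on the cam's vertical pivot, at the height of the lever grip (56 mm above the bench); at x = 0, y = -89 mm of the fixture. The cam is a steel disc, 64 mm diameter, its centre 12 mm off the pivot: straight away from the jaw (-y) with the lever at 0. It spans 8 to 30 mm above the bed plate and bears directly on the housing's side.
- cam (a joint): angle of cam and lever, rad: 0 fully open, grows clockwise seen from above, end 2.3. At 0 the lever points 60 degrees to the right of the fixture's +x, then swings towards the robot as the cam closes. Touches a housing that is home at about 0.85 to 1.55; then, about 0.1 rad per mm. Stiff by friction (0.35 N m, 3.5 N at the grip), stays where left.
- lever_grip (a point): centre line of the lever's red grip, 100 mm from the pivot, 44 mm above the bed plate; moves with the lever. The grip is a level round bar, 18 mm thick, from 63 to 139 mm from the pivot, its underside 35 mm above the bed plate.
- housing_mid (a point): centre of the round aluminium alternator housing, 22 mm above its base. Barrel 130 mm diameter, 44 mm high; domed top with boss up to 68 mm. Two ears 24 mm wide, out to 90 mm from the centre, 39 to 57 mm above the base (they pass over jaw and stop), at +90 and -40 degrees from its own x, which starts within 15 degrees of the fixture's x. About 0.75 kg, starts about 105 mm before home.
- pulley_mid (a point): centre of the steel ribbed belt pulley, a cylinder 56 mm in diameter and 45 mm tall standing upright in the nest on the bed plate; this point is 22.5 mm above its base. About 0.35 kg.
- tub: pale open plastic tub, fixed, 200 (x) x 150 (y) x 60 mm high, walls 4 mm; origin at the centre of its underside. It stands on the left or on the right of the fixture.
- carton: bystander: white and red carton 180 x 140 x 110 mm high, on the side where the tub is not; origin at the centre of its underside
- spray_can: bystander: orange spray can with red head, 64 mm diameter, 155 mm high, beyond the lever; origin at the centre of its underside
- stator: bystander: wound stator, 124 mm diameter, 50 mm high; origin at the centre of its underside
- rectifier: bystander: horseshoe rectifier plate with brass blocks, about 130 x 120 x 26 mm, with an upright stud to 60 mm, behind the end stop; origin at its centre, on the bench
- regulator: bystander: black regulator, 72 x 30 x 22 mm high, lying on the bed plate; the lever's grip passes over it with 13 mm to spare; origin at the centre of its underside
- screwdriver: bystander: yellow screwdriver 200 mm long, lying on the bench
- water: bystander: clear bottle with blue cap, 64 mm diameter, 170 mm high; origin at the centre of its underside

How it is judged:
On the way, in this order (a step that is already met when the one before it is completed fails the run):
1. the pulley lies in the tub, let go (x of pulley_mid in the frame of tub between -0.092 and 0.092 m and y of pulley_mid in the frame of tub between -0.067 and 0.067 m and z of pulley_mid in the frame of tub below 0.05 m and linear speed of pulley below 0.03 m/s and contact force between the fingers and pulley below 0.3 N), for 0.2 s.
2. the housing stands between jaw and cam, within 4 mm of the end stop (x of housing_mid in the frame of fixture between -0.004 and 0.004 m and z of housing_mid in the frame of fixture between 0.029 and 0.039 m and y of housing_mid in the frame of jaw_face between -0.08 and -0.06 m), for 0.2 s.
3. the cam has nipped the housing: the jaw is pushed back 1 to 3.5 mm (x of housing_mid in the frame of fixture between -0.004 and 0.004 m and z of housing_mid in the frame of fixture between 0.029 and 0.039 m and value of joint jaw between 0.001 and 0.0035 m), for 0.2 s.
At the end, for the whole second after the job is handed in: The pulley lies in the tub; the housing stands flat on the bed, centre within 4 mm of home at the end stop and against the jaw (65 mm, -4 / +3 mm, from its face); the jaw is held pushed back 1 to 3.5 mm by the cam alone; all at rest and let go (all of step 3 and x of pulley_mid in the frame of tub between -0.092 and 0.092 m and y of pulley_mid in the frame of tub between -0.067 and 0.067 m and z of pulley_mid in the frame of tub below 0.05 m and y of housing_mid in the frame of jaw_face between -0.068 and -0.061 m and angle between housing_mid's own z axis and vertical below 0.06 rad and linear speed of housing below 0.01 m/s and linear speed of pulley below 0.02 m/s and velocity of joint cam between -0.03 and 0.03 rad/s); the robot touches nothing.
It fails at once if the cam is overrun: the jaw pushed back more than 5 mm (value of joint jaw above 0.005 m).
It fails at once if another thing on the bench is shifted by more than 30 mm (distance of any of carton, spray_can, stator, rectifier, regulator, screwdriver, water from where it was at the start of the episode above 0.03 m).
It also fails if it takes over 72 s, if anything falls off the work surface, if the arm or the gripper's body presses on something with over 40 N, if the wrist force passes 120 N, or if a joint passes its speed limit or range.

## Working session

There is one attempt and no reset: what is moved stays moved. The work goes in short steps, Python scripts to look and compute and a tool call to move; the robot and the scene stay as the last step left them, time stands still between calls to the robot, and variables do not carry over. Pictures are saved under pics/ and viewed, at most 10 in all, crops included, and the job is handed in when it is done.

Besides the shell and the picture viewer there is one more tool, called after "Emit:" by a JSON object that holds its "name" and its "arguments", one argument or row to a line. move_arm: Moves the arm, as the interface text tells. Its arguments: {"type":"object","properties":{"commands":{"type":"array","items":{"type":"array","items":{"type":"number"}}},"grip":{"type":"number"},"squeeze":{"type":"number"}},"required":["commands"]}

```bash
ls; mkdir -p pics; cat > h.py <<'E'
import numpy as np, cv2
from bench import arm
from scipy.spatial.transform import Rotation as R
def Rc(p):
    a=np.array(p["attitude"],float)
    return a if a.shape==(3,3) else R.from_quat([a[1],a[2],a[3],a[0]]).as_matrix()
def proj(p,X):
    c=(np.atleast_2d(X)-np.array(p["eye"]))@Rc(p); u=c@np.array(p["mtx"]).T
    return u[:,:2]/u[:,2:]
def ray(p,uv):
    d=Rc(p)@np.linalg.inv(p["mtx"])@np.array([uv[0],uv[1],1.]); return np.array(p["eye"]),d/np.linalg.norm(d)
def onz(p,uv,z):
    e,d=ray(p,uv); return e+d*(z-e[2])/d[2]
def tri(prs):
    A=np.zeros((3,3));b=np.zeros(3)
    for p,uv in prs:
        e,d=ray(p,uv);M=np.eye(3)-np.outer(d,d);A+=M;b+=M@e
    return np.linalg.solve(A,b)
def save(p,n): cv2.imwrite("pics/"+n,cv2.cvtColor(p["image"],cv2.COLOR_RGB2BGR))
E
python3 - <<'E'
from h import *
s=arm.observe();print(s)
P={}
for n in ["scene","side"]:
    p=arm.get_image(n);P[n]=p
    print(n,p["eye"],np.round(p["attitude"],4).tolist(),np.round(p["mtx"],1).tolist())
    for l in ["fixture","housing_mid","pulley_mid","tub","jaw","cam","lever_grip","stop_face","carton","spray_can","regulator","stator","water","rectifier","screwdriver"]:
        try:
            r=arm.masks_of(p,l)
            print(l,[(round(x["score"],2),np.round(x["extent"]).astype(int).tolist()) for x in r[:2]])
        except Exception as e: print(l,e)
im=np.hstack([cv2.resize(P[n]["image"],(400,300)) for n in P])
b=np.vstack([P[n]["image"] for n in P])
save(P["scene"],"a.png");save(P["side"],"b.png")
E
```

```text
pics
{'time': 0.0, 'joint_pos': array([-1.30596750e+00,  1.50955516e-01,  1.43801494e+00,  5.82587397e-06,
        1.55376088e+00, -1.33989440e-01]), 'dq': array([-0.00129334,  0.00226724,  0.00010165,  0.00020591, -0.00130971,
        0.00068811]), 'effort': array([ 4.04160064e-04, -7.13059187e+01, -5.70853937e+01, -1.90649826e-04,
        9.08708753e-03, -7.44826963e-06]), 'tool_pos': array([ 0.22322261, -0.52967271,  0.24770081]), 'tool_rot': array([-5.68313323e-04,  9.80183645e-01,  1.98090123e-01, -3.43132828e-05]), 'ft_force': array([ 0.31859224, -0.47424748, -0.25995335]), 'torque': array([-0.00908859, -0.01410943,  0.02469193]), 'gripper_force': 0.0, 'gripper_width': 1.0021434927418533}
scene [ 1.46992738 -0.52531165  1.17010911] [-0.3032, 0.8074, 0.474, -0.1774] [[495.6, 0.0, 261.9], [0.0, 495.6, 184.9], [0.0, 0.0, 1.0]]
fixture []
housing_mid [(0.57, [271, 142, 46, 42])]
pulley_mid [(0.69, [287, 165, 16, 22])]
tub []
jaw [(0.81, [306, 156, 22, 33])]
cam [(0.94, [243, 176, 45, 28])]
lever_grip [(0.91, [243, 172, 40, 24])]
stop_face [(0.68, [274, 165, 121, 82])]
carton [(0.6,
[... 446 characters left out ...]
ure [(0.71, [219, 204, 113, 66]), (0.26, [232, 181, 18, 20])]
housing_mid [(0.81, [189, 184, 50, 46]), (0.64, [218, 205, 117, 69])]
pulley_mid [(0.84, [230, 182, 22, 18])]
tub [(0.79, [243, 324, 151, 120])]
jaw [(0.77, [227, 174, 48, 9]), (0.33, [282, 179, 17, 22])]
cam [(0.88, [238, 211, 45, 30])]
lever_grip [(0.73, [241, 209, 39, 31])]
stop_face [(0.66, [218, 202, 116, 67])]
carton [(0.86, [180, 138, 62, 46])]
spray_can [(0.75, [301, 181, 27, 63])]
regulator [(0.63, [190, 186, 53, 46]), (0.58, [189, 219, 32, 12])]
stator [(0.65, [243, 141, 36, 27]), (0.22, [219, 203, 116, 64])]
water [(0.8, [375, 297, 53, 95])]
rectifier [(0.85, [281, 179, 15, 25])]
screwdriver [(0.93, [341, 268, 63, 16])]
```

View pics/a.png

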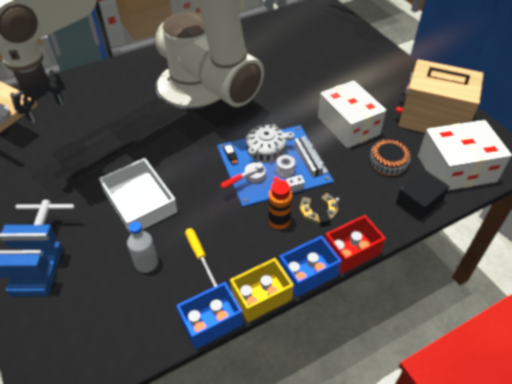

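View pics/b.png

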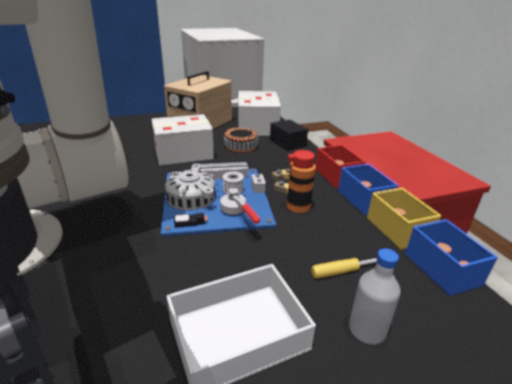

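The scene picture shows the blue bed plate with corners near (218,140), (305,125), (333,183) and (243,204). On it are the housing at (268,142), the pulley at (286,163), the red lever at (235,180) and the jaw at right. The tub is at (138,192), on the robot's right. The side picture shows the same layout, with the tub at (240,325).

```bash
python3 - <<'E'
from h import *
from scipy.optimize import least_squares
P={n:arm.get_image(n) for n in ["scene","side","wrist"]}
w=P["wrist"];print("wrist",w["eye"],np.round(w["attitude"],3),np.round(w["mtx"],0).tolist())
p=P["scene"]
for uv in [(218,140),(305,125),(333,183),(243,204)]: print("corner",onz(p,uv,.012).round(3))
C={}
for n in ["scene","side"]:
    for l in ["pulley_mid","housing_mid","tub","lever_grip","spray_can","regulator","water"]:
        r=arm.masks_of(P[n],l)
        if r: C[l,n]=r[0]["extent"][:2]
for l in ["pulley_mid","housing_mid","tub","lever_grip","spray_can","regulator","water"]:
    if (l,"scene") in C and (l,"side") in C: print(l,tri([(P[n],C[l,n]) for n in ["scene","side"]]).round(3))
# blue plate fit: silhouette of quad, white/blue color mask
blue={}
for n in ["scene","side"]:
    h=cv2.cvtColor(P[n]["image"],cv2.COLOR_RGB2HSV)
    m=((h[...,0]>100)&(h[...,0]<118)&(h[...,1]>150)&(h[...,2]>90)).astype(np.uint8)
    k,lab,st,ce=cv2.connectedComponentsWithStats(m)
    for i in range(1,k):
        if st[i,4]>100: print(n,st[i],ce[i].round())
# tub corners in side & scene rim z=.06
for uv in [(101,186),(149,158),(176,206),(124,226)]: print("tub rim scene",onz(P["scene"],uv,.06).round(3))
for uv in [(168,295),(275,270),(312,325),(190,384)]: print("tub rim side",onz(P["side"],uv,.06).round(3))
E
```

```text
wrist [ 0.28464906 -0.50458348  0.37312271] [ 0.111  0.826 -0.548 -0.073] [[289.0, 0.0, 257.0], [0.0, 289.0, 191.0], [0.0, 0.0, 1.0]]
corner [ 0.34  -0.062  0.012]
corner [0.42  0.234 0.012]
corner [0.689 0.166 0.012]
corner [ 0.626 -0.118  0.012]
pulley_mid [0.57  0.06  0.042]
housing_mid [0.451 0.075 0.034]
tub [ 0.455 -0.384  0.034]
lever_grip [ 0.549 -0.08   0.045]
spray_can [ 0.719 -0.052  0.082]
regulator [ 0.428 -0.064  0.027]
water [ 0.672 -0.438  0.072]
scene [283 126  22  11 112] [296. 131.]
scene [217 140  37  37 586] [236. 158.]
scene [295 159  38  31 443] [311. 177.]
scene [237 178  34  29 527] [254. 193.]
scene [129 222  12  11 108] [135. 227.]
scene [  2 224  49  10 358] [ 26. 228.]
scene [ 279  235   61   61 1687] [311. 264.]
scene [  0 255  41  13 474] [ 19. 260.]
scene [ 46 255   9  22 128] [ 50. 264.]
scene [ 176  282   66   66 2055] [210. 314.]
scene [  6 284  40   9 311] [ 26. 288.]
side [126  82  31  29 249] [140.  98.]
side [ 339  166   57   48 1350] [362. 185.]
side [163 202  16  20 147] [168. 213.]
side [162 210 113  25 415] [222. 226.]
side [ 406  220   90   75 3921] [449. 257.]
side [377 248  22  20 332] [387. 257.]
tub rim scene [ 0.396 -0.471  0.06 ]
tub rim scene [ 0.355 -0.305  0.06 ]
tub rim scene [ 0.574 -0.306  0.06 ]
tub rim scene [ 0.57  -0.459  0.06 ]
tub rim side [ 0.348 -0.317  0.06 ]
tub rim side [ 0.544 -0.316  0.06 ]
tub rim side [ 0.553 -0.446  0.06 ]
tub rim side [ 0.357 -0.479  0.06 ]
```

Emit:
{"name": "move_arm", "arguments": {
  "commands": [
    [30,59,5,0,0,-0.63],
    [30,59,5,0,0,-0.63],
    [30,59,5,0,0,-0.63],
    [30,59,5,0,0,-0.63],
    [30,59,5,0,0,-0.63],
    [30,59,5,0,0,-0.63],
    [30,59,5,0,0,-0.63],
    [30,59,5,0,0,-0.63],
    [30,59,5,0,0,-0.63],
    [30,59,5,0,0,-0.63],
    [30,59,5,0,0,-0.63],
    [30,59,5,0,0,-0.63]
  ],
  "grip": 0.8
}}

```text
time: 3.45
tool_pos: [0.444, -0.0948, 0.2855]
tool_rot: [0.0, 0.993, -0.115, 0.0]
ft_force: [-0.2, -1.3, 0.8]
gripper_width: 0.802
gripper_force: 0.0
```

Emit:
{"name": "move_arm", "arguments": {
  "commands": [
    [8,15,1.3,0,0,0],
    [8,15,1.3,0,0,0],
    [8,15,1.3,0,0,0],
    [8,15,1.3,0,0,0],
    [8,15,1.3,0,0,0],
    [8,15,1.3,0,0,0]
  ]
}}

```text
time: 3.95
tool_pos: [0.5242, 0.0552, 0.2977]
tool_rot: [-0.0, 0.994, -0.114, -0.0]
ft_force: [1.3, -0.3, 0.5]
gripper_width: 0.796
gripper_force: 0.0
```

```bash
python3 - <<'E'
from h import *
s=arm.observe();print(s["tool_pos"],s["tool_rot"],s["ft_force"])
p=arm.get_image("wrist");save(p,"c.png")
import pickle;pickle.dump(p,open("w1.pkl","wb"))
print(p["eye"])
for l in ["pulley_mid","housing_mid","jaw","cam","lever_grip","regulator","stop_face","fixture"]:
    r=arm.masks_of(p,l)
    print(l,[(round(x["score"],2),np.round(x["extent"],1).tolist()) for x in r[:2]])
    if r: print(onz(p,r[0]["extent"][:2],{"pulley_mid":.045,"housing_mid":.06}.get(l,.056)).round(4))
E
```

```text
[0.52416    0.05519043 0.29765148] [-1.11682089e-04  9.93524725e-01 -1.13615629e-01 -3.10065437e-04] [ 1.29101405 -0.27463159  0.53030505]
[0.58913301 0.03953442 0.42247164]
pulley_mid [(0.39, [186.1, 148.9, 20.3, 111.9])]
[0.5649 0.1396 0.045 ]
housing_mid [(0.75, [257.2, 214.5, 123.7, 91.6]), (0.43, [283.2, 156.1, 274.0, 198.9])]
[0.461  0.0686 0.06  ]
jaw [(0.57, [187.2, 150.3, 23.8, 113.0]), (0.36, [281.6, 155.1, 281.2, 201.6])]
[0.5636 0.1359 0.056 ]
cam [(0.96, [357.9, 126.3, 132.2, 69.8]), (0.63, [186.8, 148.6, 22.5, 113.4])]
[ 0.5443 -0.0788  0.056 ]
lever_grip [(0.82, [360.2, 123.7, 127.5, 73.4])]
[ 0.5468 -0.082   0.056 ]
regulator [(0.84, [346.3, 207.6, 23.8, 53.5])]
[ 0.4421 -0.0493  0.056 ]
stop_face [(0.75, [281.8, 155.1, 280.2, 197.8])]
[0.5305 0.0204 0.056 ]
fixture [(0.9, [283.1, 152.3, 278.9, 203.7])]
[0.5337 0.0181 0.056 ]
```

View pics/c.png

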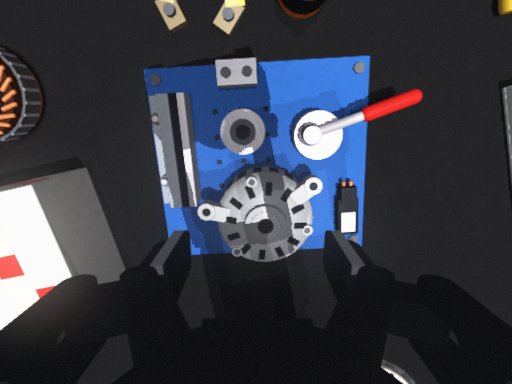

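The wrist picture shows the plate corners near (146,70), (370,57) and (362,248). The pulley's bore is at (243,131), the stop at (236,72), the cam pivot at (311,134) and the lever tip at (418,97). The housing boss is at (266,227) with ears at (207,212) and (314,186), the jaw's face is near column 190, and the regulator is at (347,210).

```bash
cat >> h.py <<'E'
from scipy.optimize import least_squares
def fx(th,P):
    c,s=np.cos(th[2]),np.sin(th[2]);P=np.atleast_2d(P).astype(float)
    return np.c_[th[0]+c*P[:,0]-s*P[:,1],th[1]+s*P[:,0]+c*P[:,1],P[:,2]]
def toF(th,X):
    c,s=np.cos(th[2]),np.sin(th[2]);d=np.array(X[:2])-th[:2];return np.array([c*d[0]+s*d[1],-s*d[0]+c*d[1]])
E
python3 - <<'E'
from h import *
import pickle;p=pickle.load(open("w1.pkl","rb"))
h=cv2.cvtColor(p["image"],cv2.COLOR_RGB2HSV)
m=(h[...,0]>100)&(h[...,0]<125)&(h[...,1]>150)&(h[...,2]>60)
top=[(c,np.where(m[:110,c])[0].min()) for c in list(range(165,212,4))+list(range(262,350,4))]
rt=[(np.where(m[r,300:385])[0].max()+300.5,r) for r in list(range(65,90,3))+list(range(120,176,4))+list(range(180,240,6))]
lf=[(np.where(m[r,140:200])[0].min()+139.5,r) for r in list(range(78,95,2))+list(range(150,225,5))]
def res(th):
    o=[]
    for pts,ax,v in ((top,0,.095),(rt,1,-.175),(lf,1,.125)):
        for uv in pts: o.append(toF(th,onz(p,uv,.012))[ax]-v)
    return np.array(o)
r=least_squares(res,[.555,.068,-.22],loss="soft_l1",f_scale=.001);th=r.x
print("fix",th,np.degrees(th[2]),"rms",np.sqrt((res(th)**2).mean()), [res(th)[i:j].mean().round(4) for i,j in((0,len(top)),(len(top),len(top)+len(rt)),(len(top)+len(rt),None))])
np.save("fix.npy",th)
print("pred stop top front corners",proj(p,fx(th,[[.065,.025,.044],[.065,-.025,.044]])).round(1),"pivot",proj(p,fx(th,[[0,-.089,.056]])).round(1),"home",fx(th,[[0,0,0]]))
for n,uv,z in [("pulley",(243,131),.057),("boss",(266,227),.08),("earL",(206,212),.069),("earR",(314,186),.069),("levertip",(418,97),.056),("jawtop",(188,95),.044),("jawbot",(197,206),.044),("regul",(347,210),.034)]:
    X=onz(p,uv,z);print(n,X.round(4),"F",toF(th,X).round(4))
c=p["image"][40:280,120:440];cv2.imwrite("pics/d.png",cv2.cvtColor(cv2.resize(c,(800,600),interpolation=cv2.INTER_CUBIC),cv2.COLOR_RGB2BGR))
E
```

```text
Traceback (most recent call last):
ValueError: zero-size array to reduction operation maximum which has no identity
```

```bash
cat > fit.py <<'E'
from h import *
import pickle;p=pickle.load(open("w1.pkl","rb"))
h=cv2.cvtColor(p["image"],cv2.COLOR_RGB2HSV)
m=(h[...,0]>95)&(h[...,0]<130)&(h[...,1]>110)&(h[...,2]>40)
def ext(a,f): 
    w=np.where(a)[0]; return f(w) if len(w) else None
top=[(c,ext(m[:110,c],np.min)) for c in list(range(165,212,4))+list(range(262,350,4))]
rt=[(ext(m[r,300:385],np.max),r) for r in list(range(72,85,3))+list(range(120,176,4))+list(range(180,240,6))]
lf=[(ext(m[r,140:200],np.min),r) for r in list(range(78,95,2))+list(range(150,225,5))]
top=[(c,r-.5) for c,r in top if r is not None];rt=[(c+300.5,r) for c,r in rt if c is not None];lf=[(c+139.5,r) for c,r in lf if c is not None]
def res(th):
    return np.array([toF(th,onz(p,uv,.012))[ax]-v for pts,ax,v in ((top,0,.095),(rt,1,-.175),(lf,1,.125)) for uv in pts])
th=least_squares(res,[.555,.068,-.22],loss="soft_l1",f_scale=.001).x
e=res(th);a,b=len(top),len(top)+len(rt)
print("fix",th,np.degrees(th[2]),[np.median(q).round(4) for q in(e[:a],e[a:b],e[b:])])
np.save("fix.npy",th)
print("stop top front corners",proj(p,fx(th,[[.065,.025,.044],[.065,-.025,.044]])).round(1),"pivot",proj(p,fx(th,[[0,-.089,.056]])).round(1),"home",fx(th,[[0,0,0]]))
for n,uv,z in [("pulley",(243,131),.057),("boss",(266,227),.08),("earL",(206,212),.069),("earR",(314,186),.069),("levertip",(418,97),.056),("jawtop",(188,95),.044),("jawbot",(197,206),.044),("regul",(347,210),.034)]:
    X=onz(p,uv,z);print(n,X.round(4),"F",toF(th,X).round(4))
c=p["image"][40:280,120:440];cv2.imwrite("pics/d.png",cv2.cvtColor(cv2.resize(c,(800,600),interpolation=cv2.INTER_CUBIC),cv2.COLOR_RGB2BGR))
E
python3 fit.py
```

```text
fix [ 0.56316896  0.06685867 -0.17341981] -9.936223034112182 [np.float64(-0.0), np.float64(0.0002), np.float64(-0.0002)]
stop top front corners [[216.8  85.2]
 [257.3  82.9]] pivot [[311.3 134.2]] home [[0.56316896 0.06685867 0.        ]]
pulley [0.571  0.0612 0.057 ] F [ 0.0087 -0.0042]
boss [0.4491 0.0599 0.08  ] F [-0.1112 -0.0265]
earL [0.4825 0.1317 0.069 ] F [-0.0907  0.05  ]
earR [ 0.4851 -0.0106  0.069 ] F [-0.0635 -0.0897]
levertip [ 0.5623 -0.1543  0.056 ] F [ 0.0373 -0.218 ]
jawtop [0.6285 0.1183 0.044 ] F [0.0555 0.0619]
jawbot [0.4862 0.1479 0.044 ] F [-0.0898  0.0666]
regul [ 0.4295 -0.055   0.034 ] F [-0.1106 -0.1431]
```

View pics/d.png

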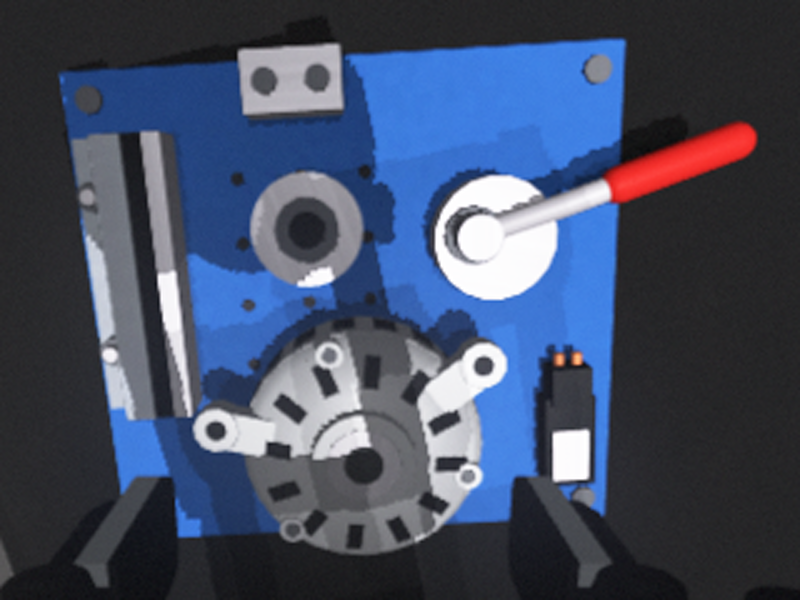

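The enlarged crop shows the pulley bore at crop (306,229), i.e. pixel (242,132). The stop's front edge and the pivot sit where the fitted fixture predicts them, so the fit holds. The housing is turned about -14°. Next I go above the pulley and take a second view for height.

Emit:
{"name": "move_arm", "arguments": {
  "commands": [
    [4.7,0.6,-4,0,0,0.054],
    [4.7,0.6,-8,0,0,0.054],
    [4.7,0.6,-12,0,0,0.054],
    [4.7,0.6,-14,0,0,0.054],
    [4.7,0.6,-14,0,0,0.054]
  ]
}}

```text
time: 4.82
tool_pos: [0.5681, 0.0589, 0.1515]
tool_rot: [0.0, 0.996, -0.089, -0.005]
ft_force: [-1.1, 0.1, -1.2]
gripper_width: 0.797
gripper_force: 0.0
```

```bash
python3 - <<'E'
from h import *
import pickle;q=pickle.load(open("w1.pkl","rb"));th=np.load("fix.npy")
s=arm.observe();print(s["tool_pos"].round(4),s["tool_rot"].round(4))
p=arm.get_image("wrist");pickle.dump(p,open("w2.pkl","wb"));save(p,"e.png")
print("pred pulley top",proj(p,[[.571,.0612,.057]]))
for l in ["pulley_mid","housing_mid"]:
    for r in arm.masks_of(p,l)[:2]: print(l,r["score"],np.round(r["extent"],1))
E
```

```text
[0.5681 0.0589 0.1515] [ 2.00e-04  9.96e-01 -8.87e-02 -4.60e-03]
pred pulley top [[252.32242503 195.44990235]]
pulley_mid 0.76 [250.4 192.1  69.6  79.1]
housing_mid 0.59 [254.3 282.1 157.   88.9]
```

View pics/e.png

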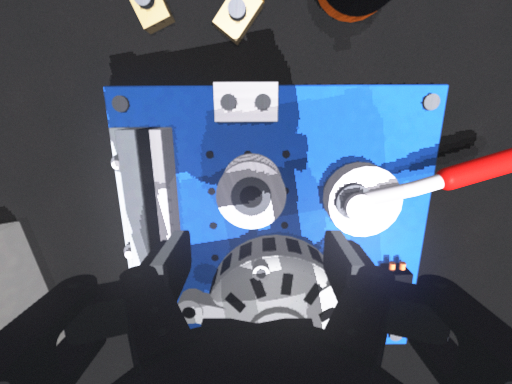

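The second view shows the pulley top centred near (251,196), matching the predicted (252,195), so its top stands at about 57 mm. I descend.

Emit:
{"name": "move_arm", "arguments": {
  "commands": [
    [0,0,-3,0,0,0],
    [0,0,-6,0,0,0],
    [0,0,-8,0,0,0],
    [0,0,-8,0,0,0],
    [0,0,-8,0,0,0]
  ]
}}

```text
time: 5.38
tool_pos: [0.5714, 0.0591, 0.0802]
tool_rot: [-0.0, 0.996, -0.089, 0.001]
ft_force: [-0.2, -0.0, 1.2]
gripper_width: 0.806
gripper_force: 0.0
```

Emit:
{"name": "move_arm", "arguments": {
  "commands": [
    [0,0.2,-2,0,0,0],
    [0,0.2,-3.8,0,0,0],
    [0,0.2,-3.8,0,0,0],
    [0,0.2,-3.8,0,0,0]
  ]
}}

```text
time: 5.72
tool_pos: [0.5716, 0.0611, 0.0422]
tool_rot: [-0.0, 0.996, -0.088, 0.001]
ft_force: [0.6, -0.0, 0.7]
gripper_width: 0.798
gripper_force: 0.0
```

Emit:
{"name": "move_arm", "arguments": {
  "commands": [
    [0,0,0,0,0,0],
    [0,0,0,0,0,0],
    [0,0,0,0,0,0],
    [0,0,0,0,0,0],
    [0,0,0,0,0,0],
    [0,0,0,0,0,0]
  ],
  "grip": 0.4,
  "squeeze": 50
}}

```text
time: 6.22
tool_pos: [0.572, 0.0612, 0.0429]
tool_rot: [-0.0, 0.996, -0.088, 0.002]
ft_force: [-2.6, 0.2, 10.5]
gripper_width: 0.641
gripper_force: 51.3
```

Emit:
{"name": "move_arm", "arguments": {
  "commands": [
    [0,0,4,0,0,0],
    [0,0,8,0,0,0],
    [0,0,12,0,0,0],
    [-0.5,-2,16,0,0,0],
    [-1.5,-6,16,0,0,0],
    [-2.5,-10,16,0,0,0],
    [-3.5,-14,16,0,0,0],
    [-4.5,-18,16,0,0,0],
    [-5.5,-22,16,0,0,0],
    [-6.5,-26,16,0,0,0],
    [-7.5,-30,16,0,0,0],
    [-7.5,-30,16,0,0,0]
  ]
}}

```text
time: 7.22
tool_pos: [0.4938, -0.245, 0.2016]
tool_rot: [0.001, 0.996, -0.091, 0.001]
ft_force: [-0.9, 0.0, -4.3]
gripper_width: 0.641
gripper_force: 56.4
```

```bash
python3 - <<'E'
from h import *
s=arm.observe();print(s["tool_pos"].round(4),s["gripper_width"],s["gripper_force"])
for n in ["wrist","side"]:
    p=arm.get_image(n)
    for r in arm.masks_of(p,"tub")[:1]:
        print(n,r["score"],np.round(r["extent"]))
        c=max(cv2.findContours(r["pixels"].astype(np.uint8),cv2.RETR_EXTERNAL,cv2.CHAIN_APPROX_SIMPLE)[0],key=cv2.contourArea)
        q=cv2.approxPolyDP(cv2.convexHull(c),6,True)[:,0]
        for uv in q: print(uv,onz(p,uv,.06).round(3))
E
```

```text
[ 0.4938 -0.245   0.2016] 0.6409315748194971 56.393839716911316
wrist 0.59 [392. 179. 192. 210.]
[470  75] [ 0.557 -0.445  0.06 ]
[486 270] [ 0.361 -0.463  0.06 ]
[441 282] [ 0.356 -0.417  0.06 ]
[373 275] [ 0.377 -0.347  0.06 ]
[320 226] [ 0.441 -0.3    0.06 ]
[295 121] [ 0.546 -0.29   0.06 ]
side 0.91 [243. 324. 150. 118.]
[273 265] [ 0.545 -0.302  0.06 ]
[314 324] [ 0.557 -0.445  0.06 ]
[311 348] [ 0.534 -0.481  0.06 ]
[230 383] [ 0.407 -0.495  0.06 ]
[189 383] [ 0.356 -0.478  0.06 ]
[167 297] [ 0.346 -0.321  0.06 ]
```

Emit:
{"name": "move_arm", "arguments": {
  "commands": [
    [-1.2,-4,0,0,0,0.1],
    [-2.4,-8,0,0,0,0.2],
    [-3.6,-12,0,0,0,0.26],
    [-4.4,-14.1,0,0,0,0.26],
    [-4.4,-14.1,-4,0,0,0.26],
    [-4.4,-14.1,-8,0,0,0.26],
    [-4.4,-14.1,-12,0,0,0.26],
    [-4.4,-14.1,-14,0,0,0.26],
    [-4.4,-14.1,-15,0,0,0.26],
    [-4.4,-14.1,-15,0,0,0.26],
    [-4.4,-14.1,-15,0,0,0.26]
  ]
}}

```text
time: 8.33
tool_pos: [0.4526, -0.3796, 0.0514]
tool_rot: [0.0, 0.999, 0.042, 0.0]
ft_force: [-0.0, 0.5, -4.1]
gripper_width: 0.643
gripper_force: 56.3
```

Emit:
{"name": "move_arm", "arguments": {
  "commands": [
    [0,0,-1,0,0,0],
    [0,0,-1.5,0,0,0],
    [0,0,-1.5,0,0,0],
    [0,0,-1.5,0,0,0]
  ]
}}

```text
time: 8.67
tool_pos: [0.4517, -0.3799, 0.0354]
tool_rot: [0.0, 0.999, 0.041, 0.0]
ft_force: [0.3, 0.2, -4.2]
gripper_width: 0.641
gripper_force: 56.7
```

Emit:
{"name": "move_arm", "arguments": {
  "commands": [
    [0,0,0,0,0,0],
    [0,0,0,0,0,0],
    [0,0,0,0,0,0],
    [0,0,0,0,0,0],
    [0,0,3,0,0,0],
    [0,0,7,0,0,0],
    [0,0,11,0,0,0],
    [0,0,15,0,0,0],
    [0,0,19,0,0,0],
    [0,0,19,0,0,0]
  ],
  "grip": 0.82
}}

```text
time: 9.5
tool_pos: [0.453, -0.3813, 0.2337]
tool_rot: [0.004, 0.999, 0.041, 0.004]
ft_force: [0.4, -0.4, 1.3]
gripper_width: 0.815
gripper_force: 0.0
```

```bash
python3 - <<'E'
from h import *
s=arm.observe();print(s["tool_pos"].round(4))
import pickle;q=pickle.load(open("w2.pkl","rb"));th=np.load("fix.npy")
p=arm.get_image("wrist")
for r in arm.masks_of(p,"pulley_mid")[:2]: print(r["score"],np.round(r["extent"]),onz(p,r["extent"][:2],.03).round(3))
# jaw face top-edge / bottom-edge candidates from w2, profile across the jaw at several x
im=cv2.cvtColor(q["image"],cv2.COLOR_RGB2GRAY).astype(int)
for x in (.05,.04,.03):
    uv=proj(q,fx(th,[[x,y,.044] for y in np.arange(.05,.09,.002)])).round().astype(int)
    print(x,[int(im[v,u]) for u,v in uv])
E
```

```text
[ 0.453  -0.3813  0.2337]
0.95 [256. 177.  51.  57.] [ 0.448 -0.383  0.03 ]
0.05 [110, 111, 109, 110, 96, 112, 112, 110, 116, 200, 231, 231, 227, 228, 107, 57, 55, 57, 56, 118]
0.04 [108, 112, 113, 109, 96, 111, 112, 113, 116, 211, 229, 229, 227, 227, 65, 57, 57, 58, 55, 89]
0.03 [112, 111, 112, 107, 96, 115, 115, 115, 117, 147, 230, 231, 226, 226, 61, 63, 62, 61, 62, 113]
```

Pulley is in the tub. The jaw face is at about y = +68 mm, leaving a free corridor for the housing centre of about -4 to +2.5 mm. I will grip the jaw-side ear to slide and turn the housing.

Emit:
{"name": "move_arm", "arguments": {
  "commands": [
    [3,51.5,-2,0,0,1.05],
    [3,51.5,-2,0,0,1.05],
    [3,51.5,-2,0,0,1.05],
    [3,51.5,-2,0,0,1.05],
    [3,51.5,-2,0,0,1.05],
    [3,51.5,-2,0,0,1.05],
    [3,51.5,-2,0,0,1.05],
    [3,51.5,-2,0,0,1.05],
    [3,51.5,-2,0,0,1.05],
    [3,51.5,-2,0,0,1.05],
    [3,51.5,-2,0,0,1.05],
    [3,51.5,-2,0,0,1.05]
  ],
  "grip": 0.55
}}

```text
time: 10.6
tool_pos: [0.4798, 0.121, 0.2045]
tool_rot: [-0.0, 0.844, 0.537, -0.001]
ft_force: [2.0, -1.2, 0.2]
gripper_width: 0.546
gripper_force: 0.0
```

Emit:
{"name": "move_arm", "arguments": {
  "commands": [
    [0.3,1.2,-3,0,0,0],
    [0.3,1.2,-6,0,0,0],
    [0.3,1.2,-6,0,0,0],
    [0.3,1.2,-6,0,0,0]
  ]
}}

```text
time: 10.93
tool_pos: [0.4826, 0.1308, 0.1444]
tool_rot: [-0.001, 0.844, 0.537, -0.002]
ft_force: [0.0, -0.2, -0.1]
gripper_width: 0.549
gripper_force: 0.0
```

```bash
python3 - <<'E'
from h import *
s=arm.observe();print(s["tool_pos"].round(4),s["tool_rot"].round(3))
import pickle;th=np.load("fix.npy")
p=arm.get_image("wrist");save(p,"f.png");pickle.dump(p,open("w3.pkl","wb"))
print("pred ear",proj(p,[[.4825,.1317,.069]]))
E
```

```text
[0.4826 0.1308 0.1444] [-0.001  0.844  0.537 -0.002]
pred ear [[256.14432318 204.88835511]]
```

View pics/f.png

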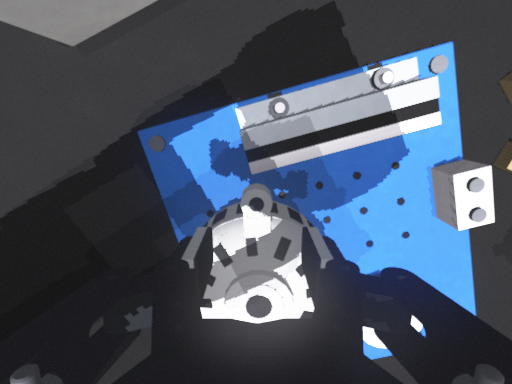

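The ear's bolt hole is at (257,204), exactly where predicted (256,205), and central between the fingers. I descend and grip.

Emit:
{"name": "move_arm", "arguments": {
  "commands": [
    [0.1,0.2,-3,0,0,0],
    [0.1,0.2,-6,0,0,0],
    [0.1,0.2,-7.8,0,0,0],
    [0.1,0.2,-7.8,0,0,0],
    [0.1,0.2,-7.8,0,0,0]
  ]
}}

```text
time: 11.4
tool_pos: [0.4853, 0.1324, 0.069]
tool_rot: [0.0, 0.844, 0.536, 0.0]
ft_force: [0.9, -0.2, 0.3]
gripper_width: 0.55
gripper_force: 0.0
```

Emit:
{"name": "move_arm", "arguments": {
  "commands": [
    [0,0,0,0,0,0],
    [0,0,0,0,0,0],
    [0,0,0,0,0,0],
    [0,0,0,0,0,0],
    [0,0,0,0,0,0],
    [0,0,0,0,0,0]
  ],
  "grip": 0.15,
  "squeeze": 30
}}

```text
time: 11.9
tool_pos: [0.4858, 0.1329, 0.0698]
tool_rot: [0.001, 0.844, 0.537, 0.001]
ft_force: [-2.0, -1.4, 10.7]
gripper_width: 0.267
gripper_force: 28.9
```

Emit:
{"name": "move_arm", "arguments": {
  "commands": [
    [-0.4,0.8,0,0,0,0.066],
    [-0.8,1.6,0,0,0,0.132],
    [-1.2,2.4,0,0,0,0.198],
    [-1.6,3.2,0,0,0,0.264],
    [-1.6,3.2,0,0,0,0.264],
    [-1.6,3.2,0,0,0,0.264]
  ]
}}

```text
time: 12.4
tool_pos: [0.4698, 0.1655, 0.0699]
tool_rot: [0.001, 0.765, 0.643, 0.002]
ft_force: [-0.3, 4.1, 7.3]
gripper_width: 0.266
gripper_force: 29.5
```

```bash
cat > st.py <<'E'
from h import *
th=np.load("fix.npy");s=arm.observe()
q=s["tool_rot"];a=2*np.arctan2(q[2],q[1]);b=np.degrees(a-th[2]);g=toF(th,s["tool_pos"])
print("grip F",g.round(4),"ear",b.round(1),"centre",(g-.0817*np.array([np.cos(np.radians(b)),np.sin(np.radians(b))])).round(4),"f",s["ft_force"].round(1),"m",s["torque"].round(2),s["tool_pos"].round(4))
E
python3 st.py; python3 - <<'E'
from h import *
th=np.load("fix.npy")
for n in ["scene","side"]:
    p=arm.get_image(n)
    for r in arm.masks_of(p,"housing_mid")[:1]: print(n,r["score"],np.round(r["extent"]),toF(th,onz(p,r["extent"][:2],.045)).round(3))
E
```

```text
grip F [-0.109   0.0811] ear 90.0 centre [-0.109  -0.0006] f [-0.3  4.1  7.3] m [0.49 0.03 0.3 ] [0.4698 0.1655 0.0699]
scene 0.6 [275. 140.  38.  39.] [-0.104  0.004]
side 0.9 [191. 182.  55.  41.] [-0.107 -0.   ]
```

Emit:
{"name": "move_arm", "arguments": {
  "commands": [
    [1.2,-0.21,0,0,0,0],
    [2.4,-0.42,0,0,0,0],
    [3.6,-0.63,0,0,0,0],
    [4.8,-0.84,0,0,0,0],
    [6,-1.05,0,0,0,0],
    [7.2,-1.26,0,0,0,0],
    [8.4,-1.47,0,0,0,0],
    [9.4,-1.64,0,0,0,0],
    [9.4,-1.64,0,0,0,0],
    [9.4,-1.64,0,0,0,0]
  ]
}}

```text
time: 13.43
tool_pos: [0.5645, 0.1484, 0.0697]
tool_rot: [0.001, 0.766, 0.643, 0.002]
ft_force: [5.4, -0.1, 5.1]
gripper_width: 0.266
gripper_force: 33.2
```

```bash
python3 st.py
```

```text
grip F [-0.0128  0.0806] ear 89.9 centre [-0.0129 -0.0011] f [ 5.4 -0.1  5.1] m [ 0.06 -0.82  0.13] [0.5645 0.1484 0.0697]
```

Emit:
{"name": "move_arm", "arguments": {
  "commands": [
    [0.3,-0.05,0,0,0,0],
    [0.6,-0.1,0,0,0,0],
    [0.9,-0.16,0,0,0,0],
    [1.1,-0.19,0,0,0,0],
    [1.1,-0.19,0,0,0,0],
    [1.1,-0.19,0,0,0,0]
  ]
}}

```text
time: 13.93
tool_pos: [0.5736, 0.1467, 0.0695]
tool_rot: [-0.0, 0.766, 0.643, 0.0]
ft_force: [-9.6, -0.9, 14.6]
gripper_width: 0.266
gripper_force: 35.7
```

```bash
python3 st.py
```

```text
grip F [-0.0035  0.0805] ear 90.0 centre [-0.0036 -0.0012] f [-9.6 -0.9 14.6] m [-0.11  1.7  -0.33] [0.5736 0.1467 0.0695]
```

Emit:
{"name": "move_arm", "arguments": {
  "commands": [
    [0.15,-0.03,0,0,0,0],
    [0.3,-0.05,0,0,0,0],
    [0.3,-0.05,0,0,0,0],
    [0.3,-0.05,0,0,0,0]
  ]
}}

```text
time: 14.27
tool_pos: [0.5764, 0.1463, 0.0695]
tool_rot: [-0.0, 0.766, 0.643, 0.0]
ft_force: [-11.2, 0.2, 14.8]
gripper_width: 0.266
gripper_force: 35.8
```

```bash
python3 st.py; python3 - <<'E'
from h import *
th=np.load("fix.npy")
for n in ["scene","side"]:
    p=arm.get_image(n)
    for r in arm.masks_of(p,"housing_mid")[:1]: print(n,r["score"],np.round(r["extent"]),toF(th,onz(p,r["extent"][:2],.045)).round(3))
E
```

```text
grip F [-0.0007  0.0806] ear 90.0 centre [-0.0007 -0.0011] f [-11.2   0.2  14.8] m [ 0.02  1.96 -0.28] [0.5764 0.1463 0.0695]
scene 0.98 [284. 159.  42.  44.] [-0.011 -0.002]
side 0.57 [220. 178.  48.  40.] [-0.026  0.013]
```

Emit:
{"name": "move_arm", "arguments": {
  "commands": [
    [0.1,-0.02,0,0,0,0],
    [0.2,-0.03,0,0,0,0],
    [0.2,-0.03,0,0,0,0]
  ]
}}

```text
time: 14.72
tool_pos: [0.5783, 0.146, 0.0695]
tool_rot: [-0.0, 0.766, 0.643, -0.0]
ft_force: [-11.0, 0.5, 15.9]
gripper_width: 0.266
gripper_force: 35.9
```

```bash
python3 st.py
```

```text
grip F [0.0012 0.0806] ear 90.0 centre [ 0.0012 -0.0011] f [-11.    0.5  15.9] m [ 0.05  2.18 -0.33] [0.5783 0.146  0.0695]
```

Still no contact with the stop. I continue in small steps.

Emit:
{"name": "move_arm", "arguments": {
  "commands": [
    [0.1,-0.02,0,0,0,0],
    [0.2,-0.03,0,0,0,0],
    [0.2,-0.03,0,0,0,0]
  ]
}}

```text
time: 14.97
tool_pos: [0.5803, 0.1457, 0.0695]
tool_rot: [-0.0, 0.766, 0.643, -0.0]
ft_force: [-11.6, -0.4, 15.2]
gripper_width: 0.27
gripper_force: 35.9
```

```bash
python3 st.py
```

```text
grip F [0.0033 0.0806] ear 90.0 centre [ 0.0032 -0.0011] f [-11.6  -0.4  15.2] m [ 0.06  2.15 -0.41] [0.5803 0.1457 0.0695]
```

```bash
python3 - <<'E'
from h import *
import pickle;th=np.load("fix.npy")
p=arm.get_image("wrist");q=arm.get_image("scene")
print(proj(p,fx(th,[[.0012,-.001,.08],[.065,0,.044]])).round(0))
print(proj(q,fx(th,[[0,0,.08],[.065,0,.044],[0.003,.08,.069]])).round(1))
a=cv2.resize(p["image"],(512,384));b=cv2.resize(q["image"][120:220,210:350],None,fx=2,fy=2,interpolation=cv2.INTER_CUBIC)
o=np.zeros((384,800,3),np.uint8);o[:,:512]=a;o[:200,520:800]=b;save({"image":o},"g.png")
E
```

```text
[[253. 408.]
 [354. 351.]]
[[285.8 153.6]
 [293.  176.1]
 [309.8 150.7]]
```

View pics/g.png

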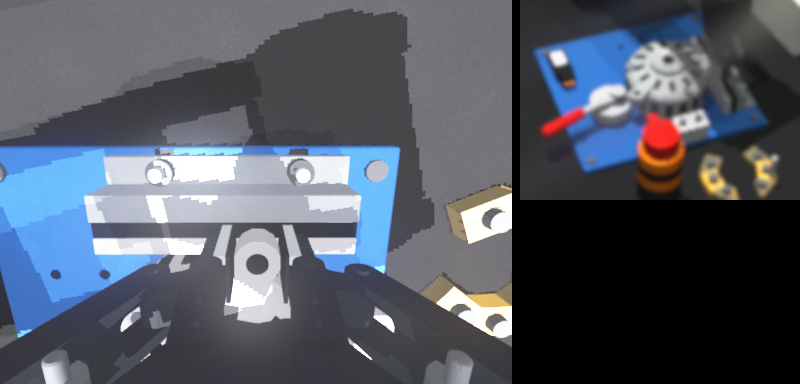

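The wrist view shows the ear held squarely, with its hole at (258,263). The stop is hidden, so I check the centre from the hole and keep pushing while watching the force.

Emit:
{"name": "move_arm", "arguments": {
  "commands": [
    [0.1,-0.02,0,0,0,0],
    [0.2,-0.03,0,0,0,0],
    [0.2,-0.03,0,0,0,0]
  ]
}}

```text
time: 15.32
tool_pos: [0.5823, 0.1454, 0.0695]
tool_rot: [-0.0, 0.766, 0.643, -0.0]
ft_force: [-11.5, -0.5, 14.8]
gripper_width: 0.262
gripper_force: 35.9
```

```bash
python3 st.py; python3 - <<'E'
from h import *
th=np.load("fix.npy")
p=arm.get_image("wrist")
print(toF(th,onz(p,(258,263),.069)))
g=cv2.cvtColor(p["image"],cv2.COLOR_RGB2GRAY)[245:282,240:276]
m=(g<70).astype(np.uint8);k,l,s,c=cv2.connectedComponentsWithStats(m);print([(s[i].tolist(),(c[i]+[240,245]).round(1)) for i in range(1,k) if s[i,4]>60])
# plate corner / jaw check of calibration: jaw ends face top edge
print(proj(p,fx(th,[[.06,.0675,.044],[-.09,.0675,.044],[.095,.125,.012]])).round(1))
E
```

```text
grip F [0.0053 0.0807] ear 90.0 centre [ 0.0053 -0.001 ] f [-11.5  -0.5  14.8] m [-0.02  2.15 -0.38] [0.5823 0.1454 0.0695]
[0.00598366 0.07643301]
[]
[[351.9 255. ]
 [ 90.9 255.2]
 [399.3 147.8]]
```

Emit:
{"name": "move_arm", "arguments": {
  "commands": [
    [0,0,0,0,0,0],
    [0,0,0,0,0,0],
    [0,0,0,0,0,0],
    [0,0,3,0,0,0],
    [0,0,7,0,0,0],
    [0,0,11,0,0,0],
    [-1,-4,15,0,0,-0.1],
    [-2,-8,19,0,0,-0.2],
    [-3,-10,21,0,0,-0.3],
    [-3,-10,21,0,0,-0.4],
    [-3,-10,21,0,0,-0.4],
    [-3,-10,21,0,0,-0.4]
  ],
  "grip": 0.5
}}

```text
time: 16.37
tool_pos: [0.5528, 0.0447, 0.2784]
tool_rot: [0.0, 0.878, 0.478, 0.001]
ft_force: [0.8, 0.2, -0.3]
gripper_width: 0.499
gripper_force: 0.0
```

```bash
python3 - <<'E'
from h import *
import pickle;th=np.load("fix.npy")
s=arm.observe();print(s["tool_pos"].round(4),s["tool_rot"].round(3),s["ft_force"].round(1))
p=arm.get_image("wrist");save(p,"i.png");pickle.dump(p,open("w4.pkl","wb"))
for n,X in dict(boss=[0,0,.08],stopL=[.065,.025,.044],stopR=[.065,-.025,.044],pivot=[0,-.089,.056],c1=[.095,.125,.012],c2=[.095,-.175,.012],jaw=[.06,.0675,.044]).items(): print(n,proj(p,fx(th,[X])).round(1))
E
```

```text
[0.5528 0.0447 0.2784] [0.    0.878 0.478 0.001] [ 0.8  0.2 -0.3]
boss [[253.3 151.2]]
stopL [[295.4 106.7]]
stopR [[309.9 145.5]]
pivot [[281.  213.2]]
c1 [[285.5  17.7]]
c2 [[360.8 230.3]]
jaw [[278.3  73.4]]
```

View pics/i.png

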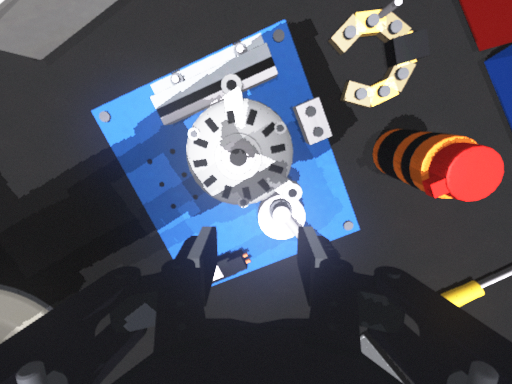

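The housing's boss is at (238,157) against a home position of (253,151), so it is short. Its second ear, at (292,192), sits against the cam's hub at (281,210), which blocked the slide.

```bash
python3 - <<'E'
from h import *
import pickle;th=np.load("fix.npy");p=pickle.load(open("w4.pkl","rb"))
for n,uv,z in [("boss",(238,157),.08),("earL",(231.5,84),.069),("earR",(292,192),.069),("hub",(281,209),.065),("lever",(322,232),.056)]:
    X=onz(p,uv,z);print(n,X.round(4),toF(th,X).round(4))
c=p["image"][60:260,140:390];save({"image":cv2.resize(c,None,fx=3,fy=3,interpolation=cv2.INTER_CUBIC)},"j.png")
E
```

```text
boss [0.5452 0.0707 0.08  ] [-0.0184  0.0007]
earL [0.5823 0.1399 0.069 ] [0.0062 0.0753]
earR [ 0.5746 -0.0006  0.069 ] [ 0.0229 -0.0644]
hub [ 0.5518 -0.013   0.065 ] [ 0.0026 -0.0807]
lever [ 0.5789 -0.0718  0.056 ] [ 0.0394 -0.1338]
```

View pics/j.png

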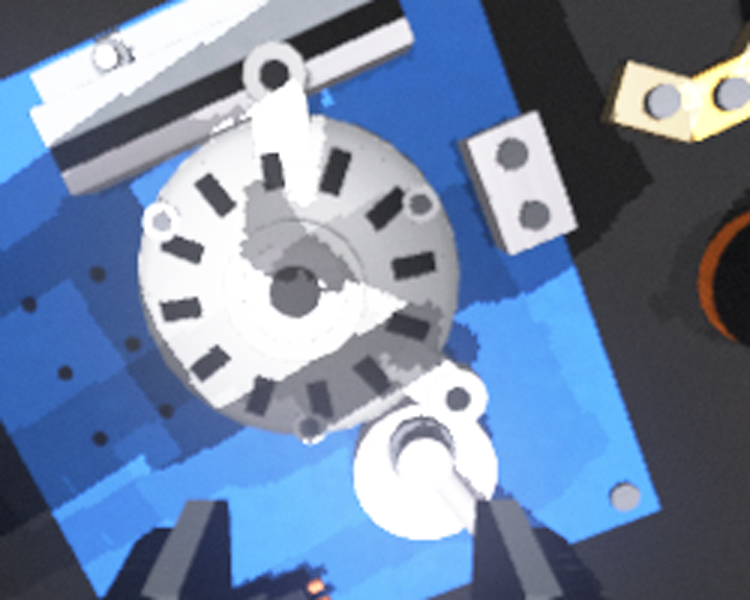

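The towed ear is a round lug, so it just pivoted in the pads and the housing lags about 18 mm (centre x = -18 mm, turned -18°). Nothing is jammed. I will finish the slide by pushing the barrel from behind with closed fingers.

Emit:
{"name": "move_arm", "arguments": {
  "commands": [
    [-2,1,0,0,0,-0.12],
    [-4,2,0,0,0,-0.24],
    [-6,3,0,0,0,-0.36],
    [-8,4,0,0,0,-0.48],
    [-10.3,4.3,0,0,0,-0.6],
    [-10.3,4.3,0,0,0,-0.72],
    [-10.3,4.3,0,0,0,-0.84],
    [-10.3,4.3,0,0,0,-0.96],
    [-10.3,4.3,0,0,0,-1.08],
    [-10.3,4.3,0,0,0,-1.17],
    [-10.3,4.3,0,0,0,-1.17],
    [-10.3,4.3,0,0,0,-1.17]
  ],
  "grip": 0
}}

```text
time: 17.42
tool_pos: [0.4495, 0.0889, 0.2766]
tool_rot: [-0.0, 0.996, -0.084, -0.001]
ft_force: [-1.0, 0.1, 0.4]
gripper_width: 0.002
gripper_force: 0.0
```

```bash
python3 st.py
```

```text
grip F [-0.1157  0.0021] ear 0.3 centre [-0.1974  0.0016] f [-1.   0.1  0.4] m [-0.    0.   -0.03] [0.4495 0.0889 0.2766]
```

Emit:
{"name": "move_arm", "arguments": {
  "commands": [
    [0,-0.1,-4,0,0,0],
    [0,-0.1,-8,0,0,0],
    [0,-0.1,-12,0,0,0],
    [0,-0.1,-16,0,0,0],
    [0,-0.1,-20,0,0,0],
    [0,-0.1,-22,0,0,0],
    [0,-0.1,-23.1,0,0,0],
    [0,-0.1,-23.1,0,0,0],
    [0,-0.1,-23.1,0,0,0]
  ]
}}

```text
time: 18.17
tool_pos: [0.4494, 0.0875, 0.0463]
tool_rot: [0.0, 0.996, -0.085, -0.001]
ft_force: [0.5, 0.2, 0.9]
gripper_width: -0.002
gripper_force: 0.0
```

Emit:
{"name": "move_arm", "arguments": {
  "commands": [
    [0.5,-0.09,0,0,0,0],
    [1,-0.17,0,0,0,0],
    [1.5,-0.26,0,0,0,0],
    [2,-0.35,0,0,0,0],
    [2.5,-0.43,0,0,0,0],
    [2.8,-0.48,0,0,0,0],
    [2.8,-0.48,0,0,0,0],
    [2.8,-0.48,0,0,0,0]
  ]
}}

```text
time: 18.83
tool_pos: [0.4781, 0.0823, 0.0467]
tool_rot: [-0.0, 0.996, -0.086, 0.0]
ft_force: [-0.9, 0.3, 0.6]
gripper_width: 0.0
gripper_force: 0.0
```

```bash
python3 st.py
```

```text
grip F [-0.0865  0.0006] ear 0.0 centre [-0.1682  0.0005] f [-0.9  0.3  0.6] m [ 0.02 -0.03  0.01] [0.4781 0.0823 0.0467]
```

Emit:
{"name": "move_arm", "arguments": {
  "commands": [
    [0.2,-0.04,0,0,0,0],
    [0.4,-0.07,0,0,0,0],
    [0.6,-0.1,0,0,0,0],
    [0.8,-0.14,0,0,0,0],
    [0.8,-0.14,0,0,0,0],
    [0.8,-0.14,0,0,0,0]
  ]
}}

```text
time: 19.33
tool_pos: [0.4856, 0.081, 0.0467]
tool_rot: [-0.0, 0.996, -0.086, -0.0]
ft_force: [-3.0, 0.4, 1.6]
gripper_width: 0.003
gripper_force: 1.5
```

```bash
python3 st.py
```

```text
grip F [-0.0788  0.0006] ear 0.0 centre [-0.1605  0.0006] f [-3.   0.4  1.6] m [ 0.14  0.46 -0.06] [0.4856 0.081  0.0467]
```

Sliding at about 3 N. I continue gently to the stop.

Emit:
{"name": "move_arm", "arguments": {
  "commands": [
    [0.1,-0.02,0,0,0,0],
    [0.2,-0.03,0,0,0,0],
    [0.3,-0.05,0,0,0,0],
    [0.3,-0.05,0,0,0,0]
  ]
}}

```text
time: 19.67
tool_pos: [0.4882, 0.0806, 0.0466]
tool_rot: [-0.0, 0.996, -0.086, -0.001]
ft_force: [-7.4, 1.0, 4.2]
gripper_width: -0.002
gripper_force: 3.9
```

```bash
python3 st.py
```

```text
grip F [-0.0762  0.0006] ear 0.0 centre [-0.1579  0.0006] f [-7.4  1.   4.2] m [0.24 1.18 0.04] [0.4882 0.0806 0.0466]
```

Emit:
{"name": "move_arm", "arguments": {
  "commands": [
    [0.1,-0.02,0,0,0,0],
    [0.1,-0.02,0,0,0,0]
  ]
}}

```text
time: 19.83
tool_pos: [0.4883, 0.0806, 0.0465]
tool_rot: [-0.0, 0.996, -0.086, -0.002]
ft_force: [-16.4, 3.1, 11.0]
gripper_width: -0.001
gripper_force: 8.3
```

```bash
python3 st.py
```

```text
grip F [-0.0761  0.0006] ear 0.0 centre [-0.1578  0.0006] f [-16.4   3.1  11. ] m [ 0.46  2.42 -0.01] [0.4883 0.0806 0.0465]
```

The housing is hard against the stop. I back off and take a close baseline picture over the jaw, to measure its push-back later.

Emit:
{"name": "move_arm", "arguments": {
  "commands": [
    [-1,0.17,0,0,0,0],
    [-1.2,0.2,3,0,0,0],
    [-1.2,0.2,7,0,0,0],
    [-1.2,3,8,0,0,0],
    [1.5,5,7,0,0,0],
    [4,7.1,6.4,0,0,0],
    [5.4,7.1,6.4,0,0,0],
    [5.4,7.1,6.4,0,0,0],
    [5.4,7.1,6.4,0,0,0],
    [5.4,7.1,6.4,0,0,0]
  ]
}}

```text
time: 20.67
tool_pos: [0.5432, 0.1511, 0.1106]
tool_rot: [0.0, 0.996, -0.087, -0.0]
ft_force: [-0.5, -0.9, 0.0]
gripper_width: 0.001
gripper_force: 0.0
```

```bash
cat > jaw.py <<'E'
import sys,pickle
from h import *
th=np.load("fix.npy");s=arm.observe();print("tcp",s["tool_pos"].round(4),s["tool_rot"].round(4))
p=arm.get_image("wrist");pickle.dump(p,open(sys.argv[1]+".pkl","wb"));save(p,sys.argv[1]+".png")
g=cv2.cvtColor(p["image"],cv2.COLOR_RGB2GRAY).astype(np.float32)
ys=np.arange(.055,.1201,.00025)
for x in (-.08,-.065,-.05,-.035,-.02,-.005,.005,.05):
    prof=np.mean([cv2.remap(g,*[a.astype(np.float32).reshape(1,-1) for a in proj(p,fx(th,[[x+d,y,.044] for y in ys])).T],cv2.INTER_LINEAR)[0] for d in np.arange(-.004,.0041,.002)],0)
    d=np.gradient(cv2.GaussianBlur(prof.reshape(1,-1),(9,1),0)[0])
    pk=[i for i in range(2,len(d)-2) if abs(d[i])>1.2 and abs(d[i])==abs(d[i-2:i+3]).max()]
    print(x,[(round(ys[i]*1000,1),round(float(d[i]),1)) for i in pk])
r=arm.masks_of(p,"housing_mid")
E
python3 jaw.py k0; python3 - <<'E'
import cv2;i=cv2.imread("pics/k0.png");print(i.shape)
E
```

```text
tcp [0.5432 0.1511 0.1106] [ 0.000e+00  9.962e-01 -8.660e-02 -1.000e-04]
-0.08 [(np.float64(107.0), 3.9), (np.float64(116.0), -1.9), (np.float64(118.3), -4.2)]
-0.065 [(np.float64(56.8), -2.7), (np.float64(67.5), 5.9), (np.float64(76.3), -8.1), (np.float64(81.8), 7.7), (np.float64(90.5), -5.2), (np.float64(101.0), 13.1), (np.float64(104.0), 4.0), (np.float64(116.0), -12.3), (np.float64(118.3), -9.0)]
-0.05 [(np.float64(60.0), -1.7), (np.float64(68.0), 10.3), (np.float64(69.8), -10.3), (np.float64(76.5), -6.6), (np.float64(81.3), 6.8), (np.float64(88.3), 6.6), (np.float64(91.0), -3.5), (np.float64(96.3), 2.3), (np.float64(98.0), 3.4), (np.float64(103.3), -5.5), (np.float64(106.8), 7.4), (np.float64(113.3), -5.5), (np.float64(116.3), -5.9), (np.float64(118.3), -7.2)]
-0.035 [(np.float64(59.0), 1.5), (np.float64(68.0), 13.7), (np.float64(71.3), -4.9), (np.float64(75.0), -5.5), (np.float64(77.5), -11.3), (np.float64(87.8), 6.1), (np.float64(103.8), 6.7), (np.float64(105.5), -1.6), (np.float64(108.8), -2.6), (np.float64(110.8), 6.1), (np.float64(113.8), 2.1), (np.float64(116.0), -9.2), (n
[... 157 characters left out ...]
.3), (np.float64(118.3), -3.5)]
-0.005 [(np.float64(58.5), 1.8), (np.float64(65.0), -4.7), (np.float64(68.2), 12.7), (np.float64(77.8), -18.8), (np.float64(87.8), 10.3), (np.float64(103.0), -1.6), (np.float64(116.0), -6.7), (np.float64(118.3), -4.8)]
0.005 [(np.float64(64.8), -6.9), (np.float64(68.0), 11.4), (np.float64(71.8), 1.3), (np.float64(77.5), -17.9), (np.float64(88.0), 10.5), (np.float64(103.0), -2.3), (np.float64(104.5), 2.1), (np.float64(116.0), -6.4), (np.float64(118.3), -4.7)]
0.05 [(np.float64(68.2), 18.3), (np.float64(77.8), -26.2), (np.float64(88.0), 15.6), (np.float64(103.0), -2.2), (np.float64(104.3), 3.5), (np.float64(116.0), -9.8), (np.float64(118.3), -6.7)]
(384, 512, 3)
```

View pics/k0.png

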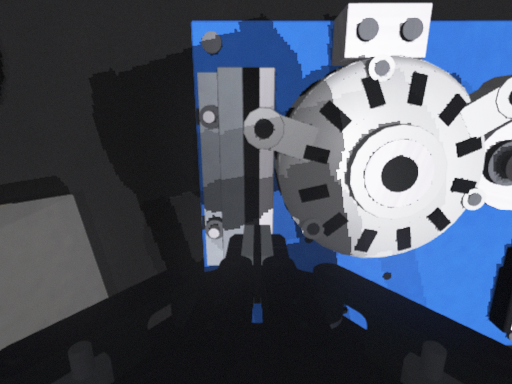

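The jaw face shows at y = 68.1 mm and the jaw/rubber edge at 77.8 mm, both clean. The ear lies over the jaw at (264,128) and the boss is at (400,173), with the housing against the stop at (388,30). Next I get the lever angle.

```bash
cat > lev.py <<'E'
from h import *
import pickle
th=np.load("fix.npy")
def lever(p,tag):
    im=cv2.cvtColor(p["image"],cv2.COLOR_RGB2HSV)
    m=(((im[...,0]<8)|(im[...,0]>172))&(im[...,1]>150)&(im[...,2]>90)).astype(np.uint8)
    k,l,s,c=cv2.connectedComponentsWithStats(m)
    for i in range(1,k):
        if s[i,4]<25: continue
        uv=np.argwhere(l==i)[:,::-1]
        F=np.array([toF(th,onz(p,u,.058)) for u in uv])-[0,-.089]
        d=np.linalg.norm(F.mean(0))
        if d<.16: print(tag,"n",s[i,4],"r",np.linalg.norm(F,axis=1).min().round(3),np.linalg.norm(F,axis=1).max().round(3),"ang",np.degrees(np.arctan2(*F.mean(0)[::-1])).round(1))
if __name__=="__main__":
    for f in ("w1","w2"): lever(pickle.load(open(f+".pkl","rb")),f)
    for n in ("scene","side"): lever(arm.get_image(n),n)
E
python3 lev.py
```

```text
w1 n 902 r 0.066 0.139 ang -72.6
w2 n 1696 r 0.064 0.119 ang -72.0
scene n 124 r 0.069 0.142 ang -72.0
scene n 312 r 0.067 0.15 ang 15.3
side n 119 r 0.067 0.14 ang -73.1
```

```bash
cat > arc.py <<'E'
from h import *
import sys
th=np.load("fix.npy")
def C(a,off=.020,r=.1):
    a=np.radians(a);return fx(th,[[r*np.cos(a)-off*np.sin(a),-.089+r*np.sin(a)+off*np.cos(a),0]])[0][:2]
def show(angs,off=.020):
    s=arm.observe();q=s["tool_rot"];yaw=2*np.arctan2(q[2],q[1])
    print("at",s["tool_pos"].round(4),np.degrees(yaw).round(1))
    for a in angs:
        d=(C(a,off)-s["tool_pos"][:2])*100
        print(a,d.round(2),"rot",(np.radians(a+90)+th[2]-yaw).round(3))
if __name__=="__main__": show([float(x) for x in sys.argv[2:]],float(sys.argv[1]))
E
python3 arc.py .035 -72.5
```

```text
at [0.5434 0.1511 0.111 ] -9.9
-72.5 [  5.23 -26.64] rot 0.306
```

Emit:
{"name": "move_arm", "arguments": {
  "commands": [
    [0,0,4,0,0,0],
    [0.8,-4,6,0,0,0.05],
    [1.6,-8,6,0,0,0.1],
    [2.4,-12,6,0,0,0.15],
    [3.2,-16,6,0,0,0.2],
    [4,-20,6,0,0,0.25],
    [4.8,-24,6,0,0,0.3],
    [5.2,-26.6,6,0,0,0.306],
    [5.2,-26.6,2,0,0,0.306],
    [5.2,-26.6,0,0,0,0.306],
    [5.2,-26.6,0,0,0,0.306]
  ]
}}

```text
time: 21.78
tool_pos: [0.5934, -0.1148, 0.1064]
tool_rot: [-0.001, 0.998, 0.066, -0.003]
ft_force: [-0.1, 0.6, -0.0]
gripper_width: 0.002
gripper_force: 0.0
```

```bash
python3 arc.py .035 -72.5;python3 arc.py .02 -75 -85 -95 -105 -115 -120
```

```text
at [ 0.5934 -0.1148  0.1064] 7.5
-72.5 [ 0.22 -0.05] rot 0.001
at [ 0.5934 -0.1148  0.1064] 7.5
-75.0 [-1.69 -0.38] rot -0.043
-85.0 [-3.43 -0.73] rot -0.218
-95.0 [-5.21 -0.78] rot -0.392
-105.0 [-6.96 -0.51] rot -0.567
-115.0 [-8.65  0.06] rot -0.741
-120.0 [-9.45  0.45] rot -0.828
```

Emit:
{"name": "move_arm", "arguments": {
  "commands": [
    [0.2,0,-3,0,0,0],
    [0.2,0,-4.9,0,0,0],
    [0.2,0,-4.9,0,0,0],
    [0.2,0,-4.9,0,0,0]
  ]
}}

```text
time: 22.12
tool_pos: [0.5977, -0.1145, 0.0627]
tool_rot: [-0.0, 0.998, 0.066, -0.0]
ft_force: [0.9, 0.7, 0.7]
gripper_width: -0.002
gripper_force: 0.0
```

```bash
python3 arc.py .02 -75 -80 -85 -90 -95 -100 -105 -110 -115 -120
```

```text
at [ 0.5977 -0.1145  0.0627] 7.6
-75.0 [-2.12 -0.42] rot -0.045
-80.0 [-2.98 -0.63] rot -0.132
-85.0 [-3.86 -0.77] rot -0.219
-90.0 [-4.75 -0.83] rot -0.307
-95.0 [-5.64 -0.81] rot -0.394
-100.0 [-6.52 -0.72] rot -0.481
-105.0 [-7.39 -0.54] rot -0.568
-110.0 [-8.25 -0.3 ] rot -0.656
-115.0 [-9.08  0.02] rot -0.743
-120.0 [-9.88  0.42] rot -0.83
```

Emit:
{"name": "move_arm", "arguments": {
  "commands": [
    [-1.4,-0.2,0,0,0,-0.04],
    [-2.1,-0.42,0,0,0,-0.045],
    [-3,-0.63,0,0,0,-0.13],
    [-3.9,-0.77,0,0,0,-0.22],
    [-4.8,-0.83,0,0,0,-0.31],
    [-5.6,-0.81,0,0,0,-0.39],
    [-6.5,-0.72,0,0,0,-0.48],
    [-7.4,-0.54,0,0,0,-0.57],
    [-8.2,-0.3,0,0,0,-0.66],
    [-9.1,0.02,0,0,0,-0.74],
    [-9.1,0.02,0,0,0,-0.74],
    [-9.1,0.02,0,0,0,-0.74]
  ]
}}

```text
time: 23.12
tool_pos: [0.5072, -0.1147, 0.0633]
tool_rot: [0.0, 0.955, -0.297, 0.001]
ft_force: [-0.0, -0.6, -0.0]
gripper_width: 0.003
gripper_force: 0.0
```

```bash
cat > both.py <<'E'
from lev import *
s=arm.observe();q=s["tool_rot"]
F=toF(th,s["tool_pos"])-[0,-.089];r=np.linalg.norm(F);a=np.degrees(np.arctan2(F[1],F[0]))-np.degrees(np.arcsin(.020/r))
f=s["ft_force"];n=np.radians(a+90)+th[2]
print("implied lever",a.round(1),"r",r.round(3),"push-force",(f[0]*np.cos(n)+f[1]*np.sin(n)).round(2),f.round(1))
for n in ("scene","side"): lever(arm.get_image(n),n)
E
python3 both.py; python3 arc.py .02 -120 -124 -128 -130
```

```text
implied lever -114.7 r 0.102 push-force 0.3 [-0.  -0.6 -0. ]
scene n 314 r 0.067 0.15 ang 15.1
side n 70 r 0.087 0.14 ang -114.4
at [ 0.5073 -0.1147  0.0625] -34.6
-120.0 [-0.83  0.44] rot -0.093
-124.0 [-1.44  0.8 ] rot -0.163
-128.0 [-2.03  1.2 ] rot -0.232
-130.0 [-2.31  1.42] rot -0.267
```

Emit:
{"name": "move_arm", "arguments": {
  "commands": [
    [-0.4,0.2,0,0,0,-0.05],
    [-0.8,0.43,0,0,0,-0.09],
    [-1.2,0.65,0,0,0,-0.13],
    [-1.5,0.85,0,0,0,-0.17],
    [-1.5,0.85,0,0,0,-0.17]
  ]
}}

```text
time: 23.63
tool_pos: [0.4921, -0.1063, 0.0622]
tool_rot: [0.0, 0.925, -0.379, 0.001]
ft_force: [0.1, -0.8, -0.4]
gripper_width: 0.004
gripper_force: 0.6
```

```bash
python3 both.py; python3 arc.py .02 -128 -130 -132 -134 -136 -138
```

```text
implied lever -124.4 r 0.102 push-force 0.62 [ 0.1 -0.8 -0.4]
scene n 313 r 0.067 0.15 ang 15.3
side n 68 r 0.093 0.142 ang -123.1
at [ 0.4922 -0.1062  0.062 ] -44.4
-128.0 [-0.52  0.35] rot -0.062
-130.0 [-0.8   0.57] rot -0.097
-132.0 [-1.08  0.8 ] rot -0.132
-134.0 [-1.34  1.03] rot -0.167
-136.0 [-1.6   1.28] rot -0.201
-138.0 [-1.85  1.53] rot -0.236
```

Emit:
{"name": "move_arm", "arguments": {
  "commands": [
    [-0.3,0.2,0,0,0,-0.03],
    [-0.55,0.37,0,0,0,-0.06],
    [-0.8,0.57,0,0,0,-0.1],
    [-1.1,0.8,0,0,0,-0.13],
    [-1.1,0.8,0,0,0,-0.13]
  ]
}}

```text
time: 24.15
tool_pos: [0.4813, -0.0983, 0.062]
tool_rot: [-0.0, 0.899, -0.438, 0.001]
ft_force: [2.4, -3.1, 0.4]
gripper_width: -0.002
gripper_force: 2.1
```

```bash
python3 both.py; python3 arc.py .02 -134 -136 -138 -140
```

```text
implied lever -132.0 r 0.102 push-force 3.96 [ 2.4 -3.1  0.4]
scene n 314 r 0.067 0.15 ang 15.2
side n 71 r 0.098 0.141 ang -130.4
at [ 0.4813 -0.0983  0.062 ] -51.9
-134.0 [-0.26  0.24] rot -0.036
-136.0 [-0.52  0.49] rot -0.071
-138.0 [-0.77  0.74] rot -0.106
-140.0 [-1.01  1.01] rot -0.141
```

Force rises to 4 N, so the nip is beginning. I advance to about -135° and then look at the jaw.

Emit:
{"name": "move_arm", "arguments": {
  "commands": [
    [-0.2,0.18,0,0,0,-0.03],
    [-0.4,0.37,0,0,0,-0.05],
    [-0.4,0.37,0,0,0,-0.05],
    [-0.4,0.37,0,0,0,-0.05]
  ]
}}

```text
time: 24.58
tool_pos: [0.4775, -0.0948, 0.062]
tool_rot: [0.0, 0.888, -0.46, 0.001]
ft_force: [4.6, -6.0, 0.6]
gripper_width: -0.004
gripper_force: 3.8
```

```bash
python3 both.py; python3 arc.py .045 -135; python3 - <<'E'
from h import *
s=arm.observe();print("to look pose",((np.array([.5434,.1511,.111])-s["tool_pos"])*100).round(2))
E
```

```text
implied lever -134.9 r 0.102 push-force 7.55 [ 4.6 -6.   0.6]
scene n 311 r 0.067 0.15 ang 15.3
side n 68 r 0.101 0.142 ang -132.9
at [ 0.4775 -0.0948  0.062 ] -54.7
-135.0 [ 1.43 -2.03] rot -0.003
to look pose [ 6.59 24.59  4.9 ]
```

Emit:
{"name": "move_arm", "arguments": {
  "commands": [
    [0.7,-1,0,0,0,0],
    [1.4,-2,0,0,0,0],
    [1.4,-2,4,0,0,0.1],
    [1.4,-2,8,0,0,0.2],
    [2.2,2,9,0,0,0.3],
    [3,6,9,0,0,0.4],
    [3.8,10,9,0,0,0.5],
    [4.6,14,9,0,0,0.6],
    [5.4,18,9,0,0,0.7],
    [6.2,22,7,0,0,0.782],
    [6.6,24.6,5,0,0,0.782],
    [6.6,24.6,4.9,0,0,0.782]
  ]
}}

```text
time: 25.68
tool_pos: [0.5423, 0.1556, 0.1066]
tool_rot: [-0.0, 0.996, -0.085, -0.002]
ft_force: [-0.6, 0.0, -1.4]
gripper_width: -0.002
gripper_force: 0.0
```

Emit:
{"name": "move_arm", "arguments": {
  "commands": [
    [0,0,0,0,0,0],
    [0,0,0,0,0,0],
    [0,0,0,0,0,0]
  ]
}}

```text
time: 25.93
tool_pos: [0.5434, 0.1507, 0.1112]
tool_rot: [-0.0, 0.996, -0.088, 0.0]
ft_force: [0.3, -0.1, 0.6]
gripper_width: -0.0
gripper_force: 0.0
```

```bash
sed -i 's/(-.08,-.065,-.05,-.035,-.02,-.005,.005,.05)/(-.02,-.005,.005,.045,.05)/' jaw.py; python3 jaw.py k1; python3 both.py|tail -2
```

```text
tcp [0.5434 0.1507 0.1112] [-1.000e-04  9.961e-01 -8.800e-02  3.000e-04]
-0.02 [(np.float64(66.2), -1.9), (np.float64(69.8), 3.1), (np.float64(79.3), -11.2), (np.float64(87.8), 5.7), (np.float64(116.0), -4.1), (np.float64(118.3), -3.1)]
-0.005 [(np.float64(58.5), 1.9), (np.float64(68.0), -4.6), (np.float64(69.8), 11.6), (np.float64(79.3), -17.9), (np.float64(88.0), 10.7), (np.float64(103.0), -2.2), (np.float64(104.5), 1.9), (np.float64(116.0), -6.2), (np.float64(118.3), -4.8)]
0.005 [(np.float64(68.5), -4.0), (np.float64(70.2), 8.0), (np.float64(79.3), -14.8), (np.float64(84.5), -2.3), (np.float64(87.8), 10.9), (np.float64(103.0), -1.8), (np.float64(104.3), 1.4), (np.float64(116.0), -6.3), (np.float64(118.3), -4.6)]
0.045 [(np.float64(69.8), 18.4), (np.float64(79.3), -24.7), (np.float64(88.0), 15.3), (np.float64(103.0), -2.8), (np.float64(104.3), 3.9), (np.float64(116.0), -10.0), (np.float64(118.3), -6.5)]
0.05 [(np.float64(69.8), 18.9), (np.float64(79.3), -25.1), (np.float64(88.0), 15.5), (np.float64(103.0), -2.1), (np.float64(104.3), 3.5), (np.float64(116.0), -10.0), (np.float64(118.3), -6.4)]
scene n 306 r 0.067 0.15 ang 15.3
side n 144 r 0.067 0.143 ang -132.6
```

The jaw has moved from 68.2 to 69.8 mm and its rear edge from 77.8 to 79.3 mm, so about 1.6 mm of push-back, while the fixed edges stayed put. I make a last check of the housing's place and hand in.

```bash
python3 - <<'E'
from h import *
import pickle;th=np.load("fix.npy")
def boss(f):
    p=pickle.load(open(f+".pkl","rb"));g=cv2.cvtColor(p["image"],cv2.COLOR_RGB2GRAY)[145:200,370:430]
    k,l,s,c=cv2.connectedComponentsWithStats((g<50).astype(np.uint8))
    i=1+np.argmax(s[1:,4]);return toF(th,onz(p,c[i]+[370,145],.079)),s[i,4]
a,b=boss("k0"),boss("k1");print(a,b)
s=arm.observe();print(s["ft_force"].round(1),s["dq"].round(3))
if abs(b[0]-a[0])[0]<.003: print(arm.job_done())
E
```

```text
(array([ 0.00205136, -0.00527101]), np.int32(206)) (array([ 0.00232319, -0.00301293]), np.int32(101))
[0.2 0.2 0.4] [ 0.006  0.001  0.003  0.001 -0.     0.002]
the job is handed in; nothing more can be done
None
```

I handed the job in: the pulley is in the tub, the housing is against the end stop, and the cam has pushed the jaw back about 1.6 mm by the wrist camera, with the lever let go and the robot clear of everything; the hand-in gave no verdict.

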